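# Hold the slide safe's latch open with its key

## Task

Take the key with the flat square head out of the key stand (leave the one with the round knob head alone) and put it straight down into the lock in the lid of the slide safe. The pins are sticky: ease the key fully home by wiggling it a little, without ramming it. Then turn it a quarter turn clockwise, seen from above, against the return spring, and finish while still gripping the key and holding it turned, so that the latch stays open; do not disturb the other things on the bench.

Things in the scene. Friction and masses are not known exactly. Their poses are not given: they have to be found in the camera images.
- key: plain steel key, about 60 g, upright (head up) in one of the stand's two slots. From the bottom: blade 14 wide x 5 thick x 32 mm long rounded below; shoulder disc 20 mm across, 5 thick; neck 10 mm across; flat square head 36 wide x 10 thick x 32 mm tall (z 45 to 77 mm). Origin: middle of the blade's lower end; z to the head, x along the width, y through the thickness. Same both ways round
- key_head (a point): centre of the key's square head, 61 mm above the blade's lower end and 29 mm above the underside of the shoulder; axes as key. Grip the head here, across its 10 mm thickness (along y)
- key_shoulder (a point): centre of the underside of the key's shoulder disc, 32 mm above the blade's lower end; it rests on the plug face when the key is fully home
- spare_key: the other key, to be left in the stand: same blade, shoulder and neck, but its head is a round upright knob 24 mm across and 32 mm tall. Origin and axes as key
- key_stand: fixed grey block 60 mm (x) x 160 mm (y) x 42 mm tall, origin under its centre; a key slot at y = +45 and at y = -45 mm in its top, either may hold either key. Each key stands with its shoulder disc on the block's top and its blade 32 mm deep in the slot, the key's x along the block's x
- safe: fixed white steel slide safe, 180 mm (x) x 240 mm (y) x 80 mm tall, origin under its centre, z up. The lock plug is in its top at x = -45, y = 0 mm. The only other raised part near it is the latch: a dark bolt and a steel keeper block, 10 mm tall, at y = 40 to 95 mm, in line with the plug
- keyway (a point): centre of the keyway's mouth, on the face of the round brass plug (34 mm across), 84 mm above the bench; turns with the plug. z up, x along the slot, y across it. Slot 17 mm (x) x 6.5 mm (y), over 36 mm deep, long edges of the mouth rounded (3 mm): the blade has 3 mm play in x, 1.5 mm in y; either way round. Sticky pins: see plug
- plug (a joint): turn of the lock plug, rad: 0 at rest (slot along the safe's x), grows clockwise seen from above, stop at 1.75; lags the key by up to 0.17; spring-returned (0.02 N m at 0, 0.1 at a quarter turn). Two facing pairs of sticky spring pins grip the blade when its lower end is 11 and 20 mm down: pushed straight the key may stick (12 to over 30 N); rocked 1 to 1.5 mm to and fro along the slot it slips down at some 8 to 15 N
- bolt (a joint): how far the latch bolt is drawn back, m: 0 at rest (latched), 0.014 at a quarter turn; it moves with the plug
- wash_bottle: bystander: white plastic bottle with a cap, 64 mm across, 150 mm tall, origin under its centre
- tape_roll: bystander: roll of paper tape lying flat, 90 mm across, 40 mm tall, origin under its centre
- slide_tray: bystander: open blue plastic tray 100 x 120 x 30 mm, origin under its centre

How it is judged:
By the outcome, as a careful person would: the job done as asked, in the order asked, and still so for the second after the job is handed in, while the arm keeps its last pose, push and grip.
It also fails if it takes over 48 s, if anything falls off the work surface, if the arm or the gripper's body presses on something with over 40 N, if the wrist force passes 120 N, or if a joint passes its speed limit or range.

## Robot

A 7-joint arm with a two-finger parallel gripper is mounted at the origin on the work surface. World frame = base frame: x ahead of the robot, y to its left, z up, the work surface at z = 0. Lengths are in mm, angles in rad, forces in N, time in s.
With the tool pointing down it reaches from about 400 to 875 mm from the base axis. Payload 4.4 kg.
Tool frame: the origin (TCP) lies at the very end of the fingers, on their centre line; the grasp point (between the pads) lies 19 mm behind it (ctrl.grip_depth is the distance from the TCP to the grasp point, in mm); z points along the fingers, x is the direction in which the jaws open and shut, and the axes are right-handed (so a half turn about z gives the same grasp; the last joint's range is limited). The gripper opens to 85 mm and grips with 20 to 120 N. Pads are 22 mm wide; open, the fingers measure 114 mm over their backs; the gripper's body (76 mm by 85 mm) begins 54 mm behind the grasp point. The pads swing forward as they close: fully open they stand 13 mm farther back than shut.
Start: joints at [-1.262, 0.628, 0.038, 1.517, -0.027, 0.996, -0.02], TCP at [237.934, 604.901, 231.313] pointing down, gripper open.
Joint ranges: [-3.06, 3.06], [-0.37, 2.12], [-1.25, 1.32], [0.18, 2.47], [-1.1, 4.24], [0.23, 1.98], [-2.94, 2.94]. Speed limits (rad/s): [2.57, 2.57, 3.14, 3.14, 3.14, 3.14, 3.14].

## Interface

Orientations are given as [roll, pitch, yaw] about the fixed x, y, z axes, in that order (R = Rz(yaw) Ry(pitch) Rx(roll)).
In Python, from cell import ctrl gives the robot as it stands.
- The arm moves only by the shell command python3 -m creep 'ROWS'. ROWS is JSON, a list of rows, each an object with "hand": the opening, from 0 (shut) to 1 (fully open); "travel": the shift along the tool's x, y, z in cm, a list of three; "angular": the turn, a rotation vector about the tool's x, y, z in degrees, a list of three. In form: [{"hand": hand, "travel": [tx, ty, tz], "angular": [rx, ry, rz]}, ...]. A call has 1 to 20 rows; each row is the pose to reach, as a shift and turn from the pose measured when the call began, along the tool's axes at that moment; what a row does not reach only later rows make up. A row lasts 1/10 s, in which the tool goes at most 50 mm and 8.59 degrees, less where a joint would pass 70% of its speed; a pose out of reach is approached as far as the arm can. A call with a gripper value outside its range is refused whole. The fingers move at their own pace and stop on an object; the grip force is fixed at half the most. Time passes only in rows, so rows that repeat a pose let the fingers close. It gives the time, the measured TCP pose, the force and the opening at its end, in the units of the state.
- ctrl.read_state(): the state, without advancing time (a new reading comes with each control period).
- ctrl.get_image(name): name is "scene" or "top" or "wrist"; returns a dict with "frame" (480x640x3 uint8, red, green, blue), "fx", "fy", "cx", "cy" (pixels), "origin" and "orientation" of the camera in the world. Camera axes: x right, y down, z forward; pixel columns grow to the right and rows downward; lengths in mm; the calibration is good to about 2 mm. A picture is of the moment at which its call begins. There is no depth.
- ctrl.finish_job(): hands the job in, once; it reports no verdict.
Trained networks look in the newest picture that a camera, given by its name, has taken for a name from the list of things; names that differ only in an ending like _2 or _b are one class to them, and where a whole thing is asked for, a point or a joint stands for the part that bears it (a point fixed in the world has none). Each returns a list of dicts, best first, with "confidence" (0 to 1); they miss things now and then, are a little off and sometimes report something else, mostly with a low value. They report only what shows in the picture. A call takes as long as a camera call.
- ctrl.regions_of(camera, thing): "region" (480x640 bool, what is visible of it).
- ctrl.spot_point(camera, thing): "at" ([x, y, z] in mm, in world coordinates, good to about 4 mm: a listed point, or the origin of a listed thing).
The state is a dict: "clock": time; "qpos": joint angles; "qd": joint speeds; "tau": joint torques, N m; "eef_pos": TCP position; "tool_rot": TCP orientation; "force": force on the tool from outside, world axes, zero at the start; "torque": the same for the moment, N m; "width": finger opening in mm.
Only numpy, scipy, OpenCV 4.12 (cv2) and the standard library are available. Lean on these libraries where they do the work, as an engineer would, in place of code of your own. Each camera call takes 0.05 s, during which the arm holds its last target. There are 200 camera calls.

## Working session

There is one attempt and no reset: what is moved stays moved. The work goes in short steps, Python scripts to look and compute and a shell command to move; the robot and the scene stay as the last step left them, time stands still between calls to the robot, and variables do not carry over. Pictures are saved under pics/ and viewed, about 8 in all and at most 12, crops included, and the job is handed in when it is done.

```bash
ls; mkdir -p pics
cat > h.py <<'E'
from cell import ctrl
import numpy as np, cv2
from scipy.spatial.transform import Rotation as R
def rot(o):
    o=np.array(o,float)
    if o.shape==(3,3): return o
    return R.from_euler('xyz',o).as_matrix() if o.size==3 else R.from_quat(o).as_matrix()
def proj(im,p):
    c=rot(im['orientation']).T@(np.array(p,float)-im['origin'])
    return np.array([im['fx']*c[0]/c[2]+im['cx'],im['fy']*c[1]/c[2]+im['cy']])
def ray(im,uv):
    return rot(im['orientation'])@np.array([(uv[0]-im['cx'])/im['fx'],(uv[1]-im['cy'])/im['fy'],1.])
def onz(im,uv,z):
    d=ray(im,uv);o=np.array(im['origin']);return o+d*(z-o[2])/d[2]
def tri(obs):
    A=np.zeros((3,3));b=np.zeros(3)
    for im,uv in obs:
        d=ray(im,uv);d/=np.linalg.norm(d);P=np.eye(3)-np.outer(d,d);A+=P;b+=P@np.array(im['origin'])
    return np.linalg.solve(A,b)
def save(im,n,crop=None,s=1):
    f=im['frame'][:,:,::-1]
    if crop: f=f[crop[1]:crop[3],crop[0]:crop[2]]
    cv2.imwrite('pics/'+n,cv2.resize(f,None,fx=s,fy=s,interpolation=cv2.INTER_CUBIC))
E
python3 - <<'E'
from h import *
s=ctrl.read_state();print({k:np.round(v,3).tolist() for k,v in s.items()})
ims={}
for c in ['scene','top','wrist']:
    im=ctrl.get_image(c);ims[c]=im
    print(c,im['fx'],im['cx'],im['cy'],np.round(im['origin'],1),np.round(im['orientation'],3).tolist())
    for t in ['key','key_head','spare_key','key_stand','safe','keyway','wash_bottle','tape_roll','slide_tray']:
        print(c,t,[(np.round(d['at'],0).tolist(),round(d['confidence'],2)) for d in ctrl.spot_point(c,t)[:2]])
cv2.imwrite('pics/a.png',cv2.resize(np.hstack([ims['scene']['frame'],ims['top']['frame']])[:,:,::-1],(800,300),interpolation=cv2.INTER_AREA))
save(ims['top'],'top.png')
E
```

```text
pics
{'clock': 0.0, 'qpos': [-1.262, 0.629, 0.038, 1.518, -0.027, 0.996, -0.02], 'qd': [0.001, -0.001, 0.001, -0.002, -0.001, 0.001, -0.0], 'tau': [0.0, -56.341, 1.227, -19.344, 0.011, 0.01, 0.0], 'eef_pos': [237.687, 604.287, 230.378], 'tool_rot': [3.142, 0.002, 1.196], 'force': [0.292, 0.474, 0.085], 'torque': [-0.065, 0.069, 0.019], 'width': 85.456}
scene 613.3060718959938 314.93126582025957 238.2531648134565 [1359.6 -514.5 1220.8] [-2.479, 0.008, 0.94]
scene key [([614.0, -281.0, 10.0], 0.7), ([607.0, -186.0, 15.0], 0.6)]
scene key_head [([608.0, -189.0, 72.0], 0.58)]
scene spare_key [([612.0, -280.0, 10.0], 0.62), ([547.0, 168.0, 4.0], 0.31)]
scene key_stand [([607.0, -236.0, 2.0], 0.78)]
scene safe [([545.0, 168.0, 4.0], 0.6)]
scene keyway [([499.0, 171.0, 81.0], 0.43)]
scene wash_bottle [([631.0, -446.0, 1.0], 0.69)]
scene tape_roll [([819.0, 22.0, 0.0], 0.85), ([611.0, -281.0, 6.0], 0.69)]
scene slide_tray [([581.0, 496.0, -2.0], 0.65), ([820.0, 22.0, -3.0], 0.53)]
top 500.84440586033776 323.22618023681537 236.06374108481282 [ 394.6   16.3 1250.4] [-2.948, 0.003, -1.568]
top key [([607.0, -190.0, 9.0], 0.65)]
top key_head [([610.0, -193.0, 71.0], 0.67)]
top spare_key [([604.0, -279.0, 6.0], 0.62), ([607.0, -191.0, 9.0], 0.47)]
top key_stand [([611.0, -232.0, 2.0], 0.71)]
top safe [([544.0, 166.0, -1.0], 0.7)]
top keyway [([501.0, 166.0, 84.0], 0.45)]
top wash_bottle []
top tape_roll [([818.0, 22.0, -1.0], 0.62)]
top slide_tray [([577.0, 494.0, -7.0], 0.9)]
wrist 380.71375090370515 318.1775842110999 244.31843122250788 [166.2 634.6 375.4] [2.831, 0.0, 1.196]
wrist key []
wrist key_head []
wrist spare_key []
wrist key_stand []
wrist safe []
wrist keyway []
wrist wash_bottle []
wrist tape_roll []
wrist slide_tray []
```

View pics/top.png

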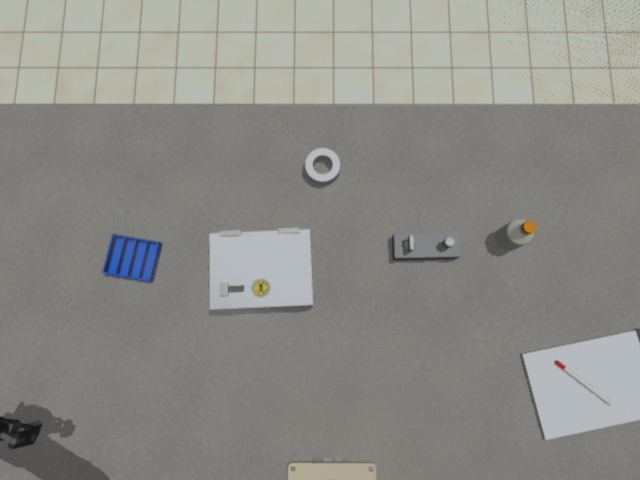

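View pics/a.png

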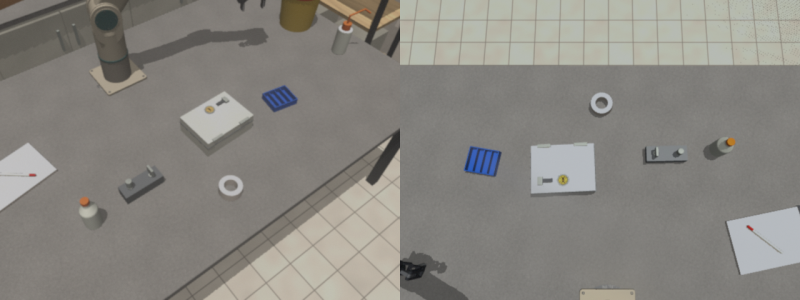

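The top view shows the square-head key at about (411,243) in the stand's left slot and the knob key at (449,243). The plug is at (261,288), with the latch to its left. The scene view agrees with this. Next I go over the safe on the way and take a wrist view.

```bash
cat >> h.py <<'E'
def plan(p,yaw,s=None):
    s=s or ctrl.read_state();Rm=rot(s['tool_rot']);t=Rm.T@(np.array(p)-s['eef_pos'])/10
    T=R.from_euler('xyz',[np.pi,0,yaw]).as_matrix();a=np.degrees(R.from_matrix(Rm.T@T).as_rotvec())
    print('travel cm',np.round(t,3),'ang',np.round(a,2),'norm',round(np.linalg.norm(t),2))
E
python3 -c "
from h import *
plan([470,168,230],np.pi/2)"
```

```text
travel cm [-32.162  37.592   0.127] ang [ -0.    -0.   -21.48] norm 49.47
```

```bash
python3 -m creep '[{"hand":1,"travel":[-16,19,0],"angular":[0,0,-21.5]},{"hand":1,"travel":[-32.2,37.6,0],"angular":[0,0,-21.5]},{"hand":1,"travel":[-32.2,37.6,0],"angular":[0,0,-21.5]},{"hand":1,"travel":[-32.2,37.6,0],"angular":[0,0,-21.5]},{"hand":1,"travel":[-32.2,37.6,0],"angular":[0,0,-21.5]},{"hand":1,"travel":[-32.2,37.6,0],"angular":[0,0,-21.5]},{"hand":1,"travel":[-32.2,37.6,0],"angular":[0,0,-21.5]},{"hand":1,"travel":[-32.2,37.6,0],"angular":[0,0,-21.5]},{"hand":1,"travel":[-32.2,37.6,0],"angular":[0,0,-21.5]},{"hand":1,"travel":[-32.2,37.6,0],"angular":[0,0,-21.5]},{"hand":1,"travel":[-32.2,37.6,0],"angular":[0,0,-21.5]},{"hand":1,"travel":[-32.2,37.6,0],"angular":[0,0,-21.5]},{"hand":1,"travel":[-32.2,37.6,0],"angular":[0,0,-21.5]}]'
python3 - <<'E'
from h import *
s=ctrl.read_state();print({k:np.round(s[k],3).tolist() for k in ['clock','qpos','eef_pos','tool_rot','force']})
im=ctrl.get_image('wrist');np.save('w1.npy',im,allow_pickle=True);save(im,'w1.png')
print(im['origin'],im['orientation'],ctrl.spot_point('wrist','keyway')[:2])
plan([580,-190,230],np.pi/2)
E
```

```text
clock: 2.8
eef_pos: [469.4, 168.9, 231.4]
tool_rot: [-3.141, -0.001, 1.573]
force: [0.2, -0.6, 0.2]
width: 85.3
{'clock': 2.8, 'qpos': [-0.372, 0.414, -0.04, 1.93, 0.021, 0.798, 1.149], 'eef_pos': [469.44, 168.862, 231.351], 'tool_rot': [-3.141, -0.001, 1.573], 'force': [0.168, -0.588, 0.157]}
[392.2728872  169.61883449 375.45384962] [ 2.83174193e+00 -9.78164389e-04  1.57281026e+00] [{'at': [501.7, 167.7, 86.1], 'confidence': 0.62}]
travel cm [-35.967  10.946   0.107] ang [-0.01 -0.04  0.2 ] norm 37.6
```

View pics/w1.png

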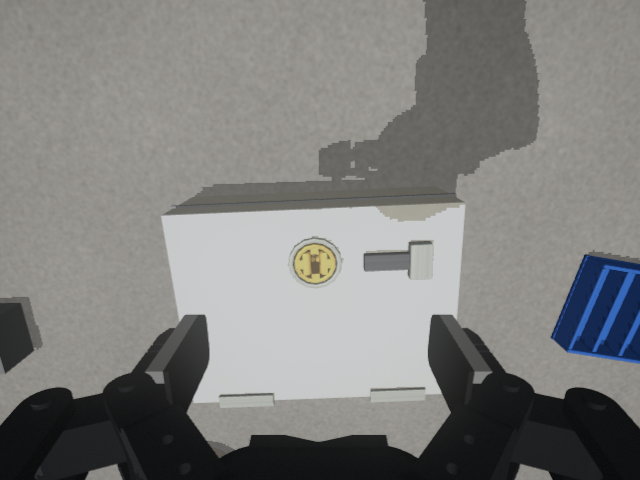

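The wrist view shows the plug centred at about (315,262), with its slot roughly vertical in the image, which is world x. The latch is to its right at (365–433, 240–280). Next I go over the stand.

```bash
python3 -m creep '[{"hand":1,"travel":[-36,11,0],"angular":[0,0,0]},{"hand":1,"travel":[-36,11,0],"angular":[0,0,0]},{"hand":1,"travel":[-36,11,0],"angular":[0,0,0]},{"hand":1,"travel":[-36,11,0],"angular":[0,0,0]},{"hand":1,"travel":[-36,11,0],"angular":[0,0,0]},{"hand":1,"travel":[-36,11,0],"angular":[0,0,0]},{"hand":1,"travel":[-36,11,0],"angular":[0,0,0]},{"hand":1,"travel":[-36,11,0],"angular":[0,0,0]},{"hand":1,"travel":[-36,11,0],"angular":[0,0,0]},{"hand":1,"travel":[-36,11,0],"angular":[0,0,0]}]'
python3 - <<'E'
from h import *
im=ctrl.get_image('wrist');np.save('w2.npy',im,allow_pickle=True);save(im,'w2.png')
for t in ['key_head','key','key_shoulder','spare_key','key_stand']: print(t,[(d['at'],d['confidence']) for d in ctrl.spot_point('wrist',t)[:2]])
E
python3 -m creep '[{"hand":1,"travel":[3.5,2,0],"angular":[0,0,0]},{"hand":1,"travel":[3.5,2,0],"angular":[0,0,0]},{"hand":1,"travel":[3.5,2,0],"angular":[0,0,0]}]'
python3 - <<'E'
from h import *
im=ctrl.get_image('wrist');np.save('w3.npy',im,allow_pickle=True)
for t in ['key_head','key','key_shoulder','spare_key','key_stand']: print(t,[(d['at'],d['confidence']) for d in ctrl.spot_point('wrist',t)[:2]])
a=np.load('w2.npy',allow_pickle=True).item()['frame'];f=np.hstack([cv2.resize(a[40:360,120:520],(800,600),interpolation=cv2.INTER_CUBIC)])[:,:,::-1]
cv2.imwrite('pics/w2c.png',f)
cv2.imwrite('pics/w3c.png',cv2.resize(im['frame'][40:360,120:520],(800,600),interpolation=cv2.INTER_CUBIC)[:,:,::-1])
E
```

```text
clock: 3.9
eef_pos: [580.6, -188.7, 230.6]
tool_rot: [-3.141, -0.002, 1.576]
force: [-0.2, 0.7, 0.3]
width: 85.8
key_head [([606.4, -189.6, 75.3], 0.76), ([610.9, -275.9, 12.5], 0.4)]
key []
key_shoulder [([607.8, -184.8, 41.5], 0.58)]
spare_key [([607.1, -276.2, 14.5], 0.74)]
key_stand [([607.8, -236.4, 1.1], 0.95)]
clock: 4.5
eef_pos: [600.9, -151.4, 231.4]
tool_rot: [3.141, -0.002, 1.58]
force: [0.3, -0.1, 0.0]
width: 85.4
key_head [([609.4, -186.3, 73.1], 0.64), ([608.5, -233.0, -1.3], 0.42)]
key [([609.7, -184.0, 9.2], 0.66)]
key_shoulder [([610.5, -185.5, 40.0], 0.79)]
spare_key [([608.7, -277.2, 14.0], 0.63)]
key_stand [([613.0, -235.8, 1.0], 0.61)]
```

View pics/w2c.png

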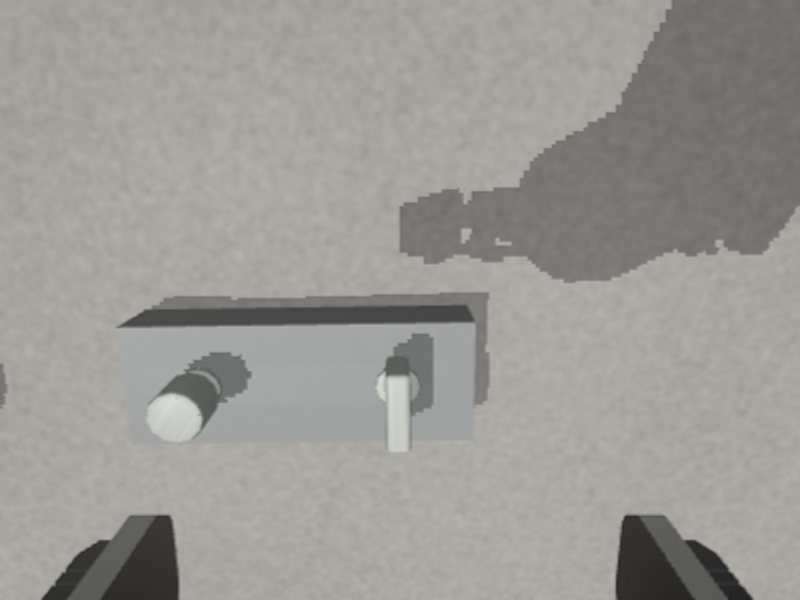

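View pics/w3c.png

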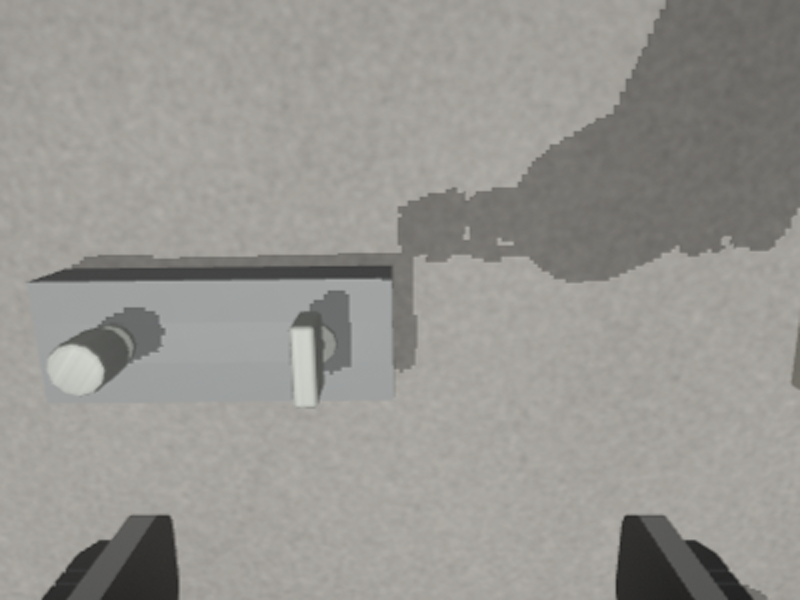

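Both crops show the square head's bright top face at original pixels of about (319,260) and (272,235). The knob key is to the left, and the grey stand is clear of everything else.

Run:
```python
from h import *
L=lambda n:np.load(n,allow_pickle=True).item()
w2,w3,w1=L('w2.npy'),L('w3.npy'),L('w1.npy')
c=lambda u,v:(120+u/2,40+v/1.875)
print('headtop tri',tri([(w2,c(398.5,413)),(w3,c(304.5,366))]))
for w,us in((w2,[(398,376),(399,450)]),(w3,[(303,326),(306,406)])):
    a,b=[onz(w,c(*u),87) for u in us];print('head mid',(a+b)/2,'len',np.linalg.norm(b-a),'dir yaw',np.degrees(np.arctan2(*(b-a)[1::-1])))
for w,us in((w2,[(133,442),(473,439)]),(w2,[(118,328),(474,322)]),(w3,[(48,403),(393,402)]),(w3,[(32,283),(391,280)])):
    a,b=[onz(w,c(*u),42) for u in us];print('stand edge',a,b,np.linalg.norm(b-a),np.degrees(np.arctan2(*(b-a)[1::-1])))
# plug
f=w1['frame'].astype(int);m=(f[...,0]-f[...,2]>60);ys,xs=np.where(m);print('plug px',xs.mean(),ys.mean(),len(xs),onz(w1,(xs.mean(),ys.mean()),84))
q=[onz(w1,u,80) for u in[(163,214),(464,203),(193,403),(458,393)]];print(q)
cv2.imwrite('pics/plug.png',cv2.resize(f[225:300,275:440].astype(np.uint8)[:,:,::-1],None,fx=4.8,fy=4.8,interpolation=cv2.INTER_CUBIC))
```

```text
headtop tri [ 609.20563034 -186.35004073   86.08887328]
head mid [ 609.16000158 -186.35358256   87.        ] len 33.785030409366385 dir yaw 0.9996221875772533
head mid [ 609.24489444 -186.23543725   87.        ] len 35.107783946989414 dir yaw 0.3666453968321723
stand edge [ 641.33327399 -310.96638699   42.        ] [ 639.10334866 -150.90705577   42.        ] 160.0748639819034 90.79818554597897
stand edge [ 582.68144772 -311.77999151   42.        ] [ 579.08877445 -152.57972153   42.        ] 159.24080275803252 91.29277470602743
stand edge [ 642.35750619 -311.07212122   42.        ] [ 640.42508891 -151.1539135    42.        ] 159.92988275054213 90.69231619841321
stand edge [ 582.71846131 -310.34616722   42.        ] [ 579.86055059 -152.52605831   42.        ] 157.84598325330444 91.03743640843305
plug px 314.73183213920163 262.89252814738995 977 [501.51511638 167.31021871  84.        ]
[array([461.78997044,  46.79409787,  80.        ]), array([452.49223237, 284.90736811,  80.        ]), array([643.67991184,  52.75025646,  80.        ]), array([632.09745054, 300.66419493,  80.        ])]
```

View pics/plug.png

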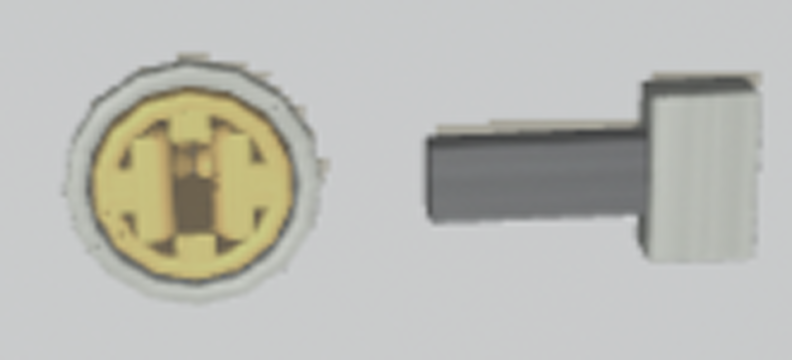

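The plug crop shows the slot vertical with the pins visible, and the bolt edge tilted about −2.7°, so the safe's yaw is about 2.5°. The key head measures (609.2, −186.3), top z ≈ 86 (must be 87), so the grasp height is z = 71. I go above it, then down.

```bash
python3 -c "
from h import *
plan([609.2,-186.3,150],np.radians(90.9))
plan([609.2,-186.3,52],np.radians(90.9))"
```

```text
travel cm [-3.187  0.9    8.135] ang [-0.01 -0.04 -0.64] norm 8.78
travel cm [-3.194  0.902 17.935] ang [-0.01 -0.04 -0.64] norm 18.24
```

```bash
python3 -m creep '[{"hand":0.7,"travel":[-3.2,0.9,4],"angular":[0,0,-0.6]},{"hand":0.7,"travel":[-3.2,0.9,8.1],"angular":[0,0,-0.6]},{"hand":0.7,"travel":[-3.2,0.9,8.1],"angular":[0,0,-0.6]},{"hand":0.7,"travel":[-3.2,0.9,8.1],"angular":[0,0,-0.6]}]'
python3 - <<'E'
from h import *
plan([609.2,-186.3,52],np.radians(90.9))
im=ctrl.get_image('wrist');print([(d['at'],d['confidence']) for d in ctrl.spot_point('wrist','key_head')[:2]])
save(im,'w4.png')
print('proj head top corners',[np.round(proj(im,[609.2+x,-186.3+y,87])).tolist() for x in(-18,18) for y in(-5,5)])
E
```

```text
clock: 5.2
eef_pos: [608.8, -186.1, 150.4]
tool_rot: [-3.14, -0.002, 1.586]
force: [0.4, 0.0, 0.0]
width: 59.4
travel cm [-0.04   0.054  9.837] ang [-0.1  -0.1  -0.06] norm 9.84
[([610.0, -187.9, 72.8], 0.69)]
proj head top corners [[307.0, 233.0], [325.0, 233.0], [307.0, 291.0], [324.0, 291.0]]
```

View pics/w4.png

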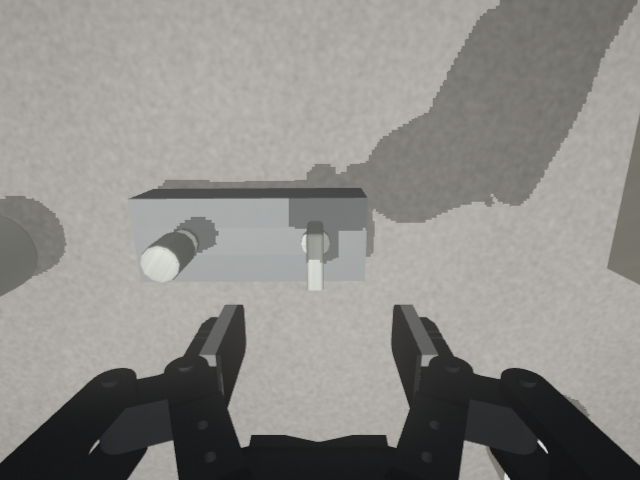

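The head top lies at u 307–323, v 233–291, which matches the projection. I descend and close.

```bash
python3 -m creep '[{"hand":0.7,"travel":[0,0,3.5],"angular":[-0.1,-0.1,0]},{"hand":0.7,"travel":[0,0,7],"angular":[-0.1,-0.1,0]},{"hand":0.7,"travel":[0,0,9.8],"angular":[-0.1,-0.1,0]},{"hand":0.7,"travel":[0,0,9.8],"angular":[-0.1,-0.1,0]},{"hand":0,"travel":[0,0,9.8],"angular":[-0.1,-0.1,0]},{"hand":0,"travel":[0,0,9.8],"angular":[-0.1,-0.1,0]},{"hand":0,"travel":[0,0,9.8],"angular":[-0.1,-0.1,0]},{"hand":0,"travel":[0,0,9.8],"angular":[-0.1,-0.1,0]},{"hand":0,"travel":[0,0,9.8],"angular":[-0.1,-0.1,0]},{"hand":0,"travel":[0,0,9.8],"angular":[-0.1,-0.1,0]},{"hand":0,"travel":[0,0,9.8],"angular":[-0.1,-0.1,0]}]'
python3 -c "
from h import *
s=ctrl.read_state();print({k:np.round(s[k],2).tolist() for k in ['clock','eef_pos','tool_rot','force','torque','width']})"
```

```text
clock: 6.4
eef_pos: [612.4, -186.6, 56.6]
tool_rot: [3.133, 0.003, 1.586]
force: [-0.7, -0.9, 7.4]
width: 9.2
{'clock': 6.4, 'eef_pos': [612.41, -186.55, 56.62], 'tool_rot': [3.13, 0.0, 1.59], 'force': [-0.72, -0.92, 7.4], 'torque': [-0.02, 0.15, 0.01], 'width': 9.23}
```

Gripped (width 9.2 mm), but the TCP settled 4.6 mm high and 3 mm off in x. I lift straight up and check how the key sits in the hand.

```bash
python3 -m creep '[{"hand":0,"travel":[0,0,-1],"angular":[0,0,0]},{"hand":0,"travel":[0,0,-3],"angular":[0,0,0]},{"hand":0,"travel":[0,0,-6],"angular":[0,0,0]},{"hand":0,"travel":[0,0,-10],"angular":[0,0,0]},{"hand":0,"travel":[0,0,-13],"angular":[0,0,0]},{"hand":0,"travel":[0,0,-13],"angular":[0,0,0]},{"hand":0,"travel":[0,0,-13],"angular":[0,0,0]}]'
python3 - <<'E'
from h import *
s=ctrl.read_state();print({k:np.round(s[k],3).tolist() for k in ['eef_pos','tool_rot','force','torque','width']})
out=[]
for c in ['wrist','scene','top']:
    im=ctrl.get_image(c);np.save('k_'+c+'.npy',im,allow_pickle=True)
    for t in ['key_head','key','key_shoulder']: print(c,t,[(d['at'],d['confidence']) for d in ctrl.spot_point(c,t)[:2]])
    p=proj(im,np.array(s['eef_pos'])) ;print(c,p)
    x,y=[int(v) for v in p]; x=min(max(x,50),590);y=min(max(y,50),430)
    h=130 if c=='wrist' else 45
    h=min(h,x,y,640-x,480-y);out.append(cv2.resize(im['frame'][y-h:y+h,x-h:x+h],(400,400),interpolation=cv2.INTER_CUBIC));print(x-h,y-h,400/(2*h))
cv2.imwrite('pics/k.png',np.hstack(out[:2])[:,:,::-1])
plan([501.5,167.3,190],np.radians(92.5))
E
```

```text
clock: 7.1
eef_pos: [611.5, -186.2, 187.8]
tool_rot: [3.132, 0.003, 1.586]
force: [-0.2, -0.3, -1.0]
width: 9.1
{'eef_pos': [611.546, -186.217, 187.848], 'tool_rot': [3.132, 0.003, 1.586], 'force': [-0.212, -0.297, -0.991], 'torque': [-0.005, 0.102, 0.007], 'width': 9.081}
wrist key_head [([609.5, -188.2, 204.4], 0.56), ([609.2, -182.7, 140.6], 0.44)]
wrist key [([608.0, -186.6, 142.5], 0.63)]
wrist key_shoulder [([608.6, -181.8, 174.3], 0.6)]
wrist [315.72630433 314.2752684 ]
185 184 1.5384615384615385
scene key_head [([607.7, -187.1, 199.9], 0.5)]
scene key [([605.8, -187.0, 143.5], 0.48)]
scene key_shoulder [([606.4, -192.0, 170.6], 0.48)]
scene [235.82251572 241.57423967]
190 196 4.444444444444445
top key_head [([612.6, -189.9, 200.4], 0.43)]
top key [([603.1, -189.5, 136.5], 0.61)]
top key_shoulder [([604.5, -189.0, 169.5], 0.43)]
top [418.81638455 232.3590379 ]
373 187 4.444444444444445
travel cm [ 35.52  -10.427  -0.529] ang [ 0.45  0.15 -1.61] norm 37.02
```

View pics/k.png

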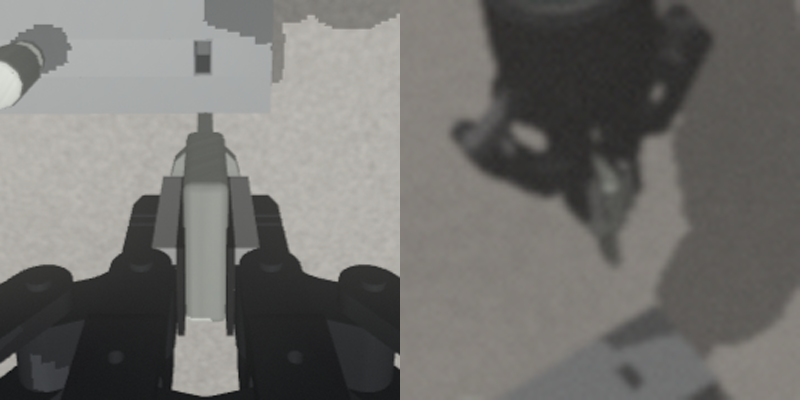

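The wrist crop shows the head squarely between the pads, its top face at crop v 183–320, with the blade tip at crop (205,113). The stand's slot is now empty. I fit the key's pose in the hand from these edges.

Run:
```python
from h import *
from scipy.optimize import least_squares
im=np.load('k_wrist.npy',allow_pickle=True).item()
sc=1.5385
g=im['frame'].astype(float).mean(2)
print('col profile v250-400',[int(x) for x in g[250:400:2,314:323].mean(1)])
v=lambda c:184+c/sc
obs=[((-18,77),v(183)),((18,77),v(320)),((-18,45),v(134)),((-5,1),v(113))]
def f(p):
    x,z,t=p;r=[]
    for (a,b),w in obs:
        X=x+a*np.cos(t)+b*np.sin(t);Z=z-a*np.sin(t)+b*np.cos(t)
        r.append(proj(im,[X,-186.3,Z])[1]-w)
    return r
s=least_squares(f,[609,142,0]);print(s.x[:2],np.degrees(s.x[2]),s.fun)
# lateral
for cu,cv_,z in((207,183,s.x[1]+77),(206,320,s.x[1]+77),(205,115,s.x[1]+2)): print(onz(im,(185+cu/sc,184+cv_/sc),z))
```

```text
col profile v250-400 [168, 168, 167, 162, 102, 102, 101, 101, 100, 100, 98, 97, 98, 99, 97, 97, 97, 98, 96, 96, 98, 97, 97, 96, 96, 97, 106, 128, 139, 145, 152, 151, 151, 151, 151, 151, 151, 151, 151, 150, 150, 150, 150, 150, 150, 150, 150, 150, 150, 150, 150, 150, 149, 149, 149, 149, 149, 149, 149, 149, 148, 149, 148, 148, 148, 148, 148, 148, 148, 147, 158, 180, 170, 168, 164]
[610.05147784 137.77044617] 0.6946390437312311 [ 1.6780573  -0.45584383 -2.83497556  1.64756227]
[ 592.43994348 -184.93904268  214.77044617]
[ 628.97218093 -184.57244082  214.77044617]
[ 604.49748652 -185.38525928  139.77044617]
```

```bash
python3 -c "
from h import *
plan([503.8,167.3,160],np.radians(92.5))"
```

```text
travel cm [ 35.524 -10.22    2.472] ang [ 0.45  0.15 -1.61] norm 37.05
```

```bash
python3 -m creep '[{"hand":0,"travel":[35.5,-10.2,0],"angular":[0,0,-1.6]},{"hand":0,"travel":[35.5,-10.2,0],"angular":[0,0,-1.6]},{"hand":0,"travel":[35.5,-10.2,0],"angular":[0,0,-1.6]},{"hand":0,"travel":[35.5,-10.2,0],"angular":[0,0,-1.6]},{"hand":0,"travel":[35.5,-10.2,0],"angular":[0,0,-1.6]},{"hand":0,"travel":[35.5,-10.2,0],"angular":[0,0,-1.6]},{"hand":0,"travel":[35.5,-10.2,0],"angular":[0,0,-1.6]},{"hand":0,"travel":[35.5,-10.2,0],"angular":[0,0,-1.6]},{"hand":0,"travel":[35.5,-10.2,0],"angular":[0,0,-1.6]},{"hand":0,"travel":[35.5,-10.2,2.5],"angular":[0,0,-1.6]},{"hand":0,"travel":[35.5,-10.2,2.5],"angular":[0,0,-1.6]},{"hand":0,"travel":[35.5,-10.2,2.5],"angular":[0,0,-1.6]}]'
python3 - <<'E'
from h import *
s=ctrl.read_state();print({k:np.round(s[k],3).tolist() for k in ['eef_pos','tool_rot','force','torque','width']})
im=ctrl.get_image('wrist');np.save('w5.npy',im,allow_pickle=True)
save(im,'w5.png',(220,190,420,340),4)
print(proj(im,[501.5,167.3,84]),ctrl.spot_point('wrist','keyway')[:1])
E
```

```text
clock: 8.9
eef_pos: [504.1, 165.7, 159.7]
tool_rot: [3.135, 0.004, 1.612]
force: [-0.3, 0.2, -0.4]
width: 9.0
{'eef_pos': [504.106, 165.691, 159.708], 'tool_rot': [3.135, 0.004, 1.612], 'force': [-0.333, 0.247, -0.408], 'torque': [-0.032, 0.032, 0.034], 'width': 8.977}
[319.7769006  250.03739731] [{'at': [500.7, 168.9, 87.8], 'confidence': 0.76}]
```

View pics/w5.png

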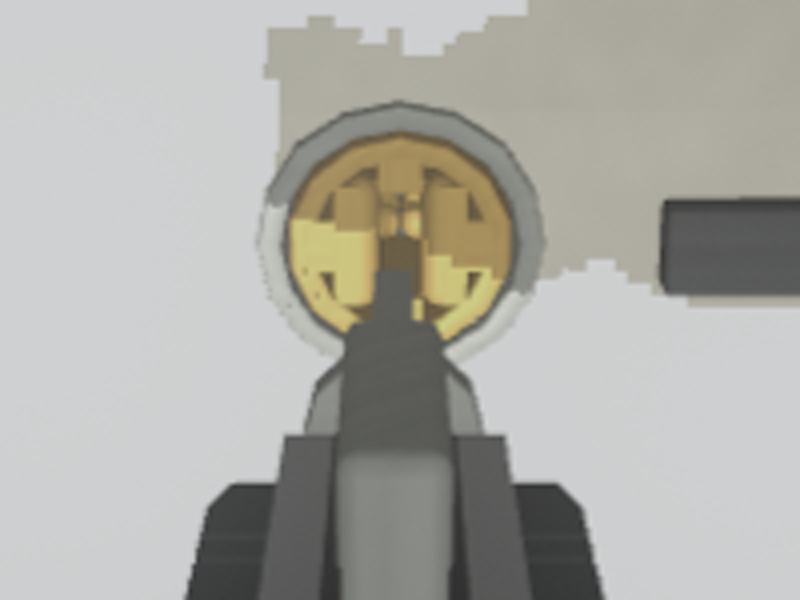

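The view shows the plug centred at crop (401,242), i.e. pixel (320.4,250.5). The slot is vertical and the bolt level, so yaw matches. The blade tip is at crop (394,268), i.e. pixel (318.5,257). I turn these into relative offsets.

Run:
```python
from h import *
im=np.load('w5.npy',allow_pickle=True).item();f=im['frame'].astype(int)
p=lambda u,v:(220+u/4,190+v/4)
z0=113.1
# outer ring / plug circle fit by points, crop coords
pts=[(288,240),(515,240),(400,133),(325,160),(478,162),(297,200),(508,200)]
W=np.array([onz(im,p(*q),84)[:2] for q in pts])
A=np.c_[2*W,np.ones(len(W))];b=(W**2).sum(1);c=np.linalg.lstsq(A,b,rcond=None)[0];print('plug',c[:2],'R',np.sqrt(c[2]+c[:2]@c[:2]))
print('slot axis edges', [onz(im,p(*q),84)[:2] for q in((379,200),(424,200),(402,165),(402,235))])
t=onz(im,p(394,268),z0);print('blade near-lower edge',t, 'left/right',onz(im,p(376,285),z0+2),onz(im,p(412,285),z0+2))
h=onz(im,p(395,455),z0+77);print('head top near edge',h, onz(im,p(340,470),z0+77),onz(im,p(451,470),z0+77))
print('ref tcp-known: blade bottom near at x=-7 ->',[proj(im,[x,167,z0]) for x in(495,497,499,501,503)])
```

```text
plug [501.90733989 167.6973055 ] R 17.30167496505828
slot axis edges [array([495.22504037, 163.99254101]), array([494.93530011, 170.77924302]), array([489.58350928, 167.22256792]), array([500.65354532, 167.70401657])]
blade near-lower edge [495.41423975 166.34538845 113.1       ] left/right [497.17049241 164.04695969 115.1       ] [496.96683815 168.79287298 115.1       ]
head top near edge [483.67426565 166.14423941 190.1       ] [485.24635115 161.6574103  190.1       ] [484.84818323 170.82801792 190.1       ]
ref tcp-known: blade bottom near at x=-7 -> [array([319.76404213, 256.31731286]), array([319.6031869 , 259.84415035]), array([319.4433172, 263.3493794]), array([319.28442401, 266.83319801]), array([319.12649841, 270.29580174])]
```

```bash
python3 -m creep '[{"hand":0,"travel":[0.12,0.04,0.8],"angular":[0,0,0]},{"hand":0,"travel":[0.12,0.04,1.6],"angular":[0,0,0]},{"hand":0,"travel":[0.12,0.04,2.2],"angular":[0,0,0]},{"hand":0,"travel":[0.12,0.04,2.6],"angular":[0,0,0]},{"hand":0,"travel":[0.12,0.04,2.9],"angular":[0,0,0]},{"hand":0,"travel":[0.12,0.04,3.1],"angular":[0,0,0]},{"hand":0,"travel":[0.12,0.04,3.3],"angular":[0,0,0]},{"hand":0,"travel":[0.12,0.04,3.3],"angular":[0,0,0]}]'
python3 - <<'E'
from h import *
s=ctrl.read_state();print({k:np.round(s[k],3).tolist() for k in ['eef_pos','tool_rot','force','torque','width']})
print('tip depth',84-(s['eef_pos'][2]-46.6))
im=ctrl.get_image('wrist');np.save('w6.npy',im,allow_pickle=True);save(im,'w6.png',(220,190,420,340),4)
E
```

```text
clock: 9.8
eef_pos: [505.4, 167.4, 127.3]
tool_rot: [3.133, 0.003, 1.613]
force: [-0.2, -0.4, -0.4]
width: 9.0
{'eef_pos': [505.352, 167.433, 127.294], 'tool_rot': [3.133, 0.003, 1.613], 'force': [-0.228, -0.449, -0.366], 'torque': [-0.074, 0.053, 0.015], 'width': 9.008}
tip depth 3.305817583111775
```

View pics/w6.png

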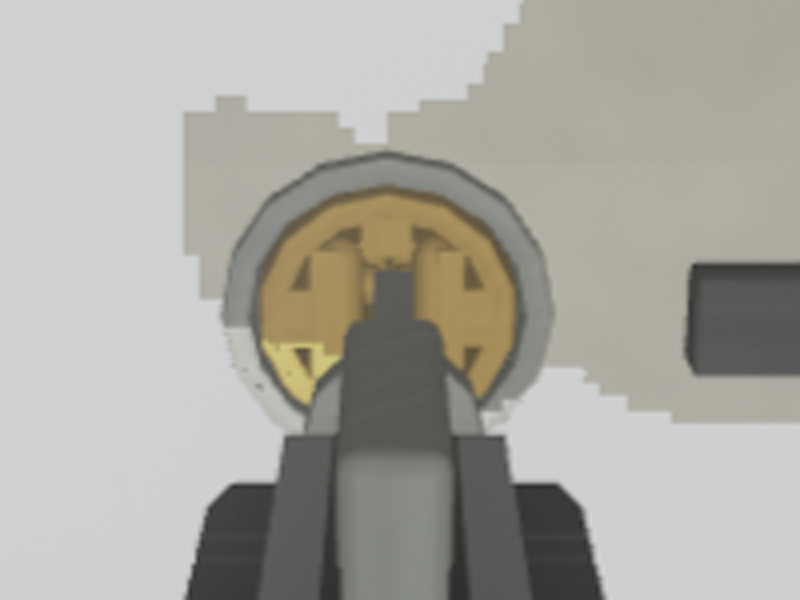

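The blade tip is in the slot mouth with no contact force. The blade is centred at crop u 395 against the slot at 389, and sits about 0.8 mm far in x. I correct both and continue gently down to the first pins.

```bash
python3 -m creep '[{"hand":0,"travel":[-0.08,-0.08,0],"angular":[0,0,0]},{"hand":0,"travel":[-0.08,-0.08,0.1],"angular":[0,0,0]},{"hand":0,"travel":[-0.08,-0.08,0.3],"angular":[0,0,0]},{"hand":0,"travel":[-0.08,-0.08,0.5],"angular":[0,0,0]},{"hand":0,"travel":[-0.08,-0.08,0.6],"angular":[0,0,0]},{"hand":0,"travel":[-0.08,-0.08,0.6],"angular":[0,0,0]}]'
python3 - <<'E'
from h import *
s=ctrl.read_state();print({k:np.round(s[k],3).tolist() for k in ['eef_pos','tool_rot','force','torque','width']})
print('tip depth',84-(s['eef_pos'][2]-46.6))
E
```

```text
clock: 10.45
eef_pos: [504.6, 166.6, 121.2]
tool_rot: [3.133, 0.003, 1.613]
force: [-0.3, 0.5, 0.0]
width: 9.1
{'eef_pos': [504.611, 166.577, 121.219], 'tool_rot': [3.133, 0.003, 1.613], 'force': [-0.285, 0.481, 0.049], 'torque': [0.003, 0.013, 0.007], 'width': 9.106}
tip depth 9.381265887407551
```

```bash
python3 -m creep '[{"hand":0,"travel":[0,0.13,0.1],"angular":[0,0,0]},{"hand":0,"travel":[0,0.13,0.2],"angular":[0,0,0]},{"hand":0,"travel":[0,-0.13,0.3],"angular":[0,0,0]},{"hand":0,"travel":[0,-0.13,0.35],"angular":[0,0,0]},{"hand":0,"travel":[0,0.13,0.4],"angular":[0,0,0]},{"hand":0,"travel":[0,0.13,0.45],"angular":[0,0,0]},{"hand":0,"travel":[0,-0.13,0.5],"angular":[0,0,0]},{"hand":0,"travel":[0,-0.13,0.55],"angular":[0,0,0]},{"hand":0,"travel":[0,0.13,0.6],"angular":[0,0,0]},{"hand":0,"travel":[0,0.13,0.65],"angular":[0,0,0]},{"hand":0,"travel":[0,-0.13,0.7],"angular":[0,0,0]},{"hand":0,"travel":[0,-0.13,0.7],"angular":[0,0,0]}]'; python3 -c "
from h import *
s=ctrl.read_state();print(84-(s['eef_pos'][2]-46.6),s['torque'])"
```

```text
clock: 11.65
eef_pos: [504.2, 166.7, 114.2]
tool_rot: [3.131, 0.002, 1.613]
force: [2.9, 0.8, -0.9]
width: 9.1
16.363117534140912 [ 0.07533263 -0.72826516  0.00664327]
```

```bash
python3 -m creep '[{"hand":0,"travel":[0,0.23,0.1],"angular":[0,0,0]},{"hand":0,"travel":[0,0.23,0.2],"angular":[0,0,0]},{"hand":0,"travel":[0,-0.03,0.3],"angular":[0,0,0]},{"hand":0,"travel":[0,-0.03,0.35],"angular":[0,0,0]},{"hand":0,"travel":[0,0.23,0.4],"angular":[0,0,0]},{"hand":0,"travel":[0,0.23,0.45],"angular":[0,0,0]},{"hand":0,"travel":[0,-0.03,0.5],"angular":[0,0,0]},{"hand":0,"travel":[0,-0.03,0.55],"angular":[0,0,0]},{"hand":0,"travel":[0,0.23,0.6],"angular":[0,0,0]},{"hand":0,"travel":[0,0.23,0.65],"angular":[0,0,0]},{"hand":0,"travel":[0,-0.03,0.7],"angular":[0,0,0]},{"hand":0,"travel":[0,-0.03,0.75],"angular":[0,0,0]},{"hand":0,"travel":[0,0.23,0.8],"angular":[0,0,0]},{"hand":0,"travel":[0,0.1,0.8],"angular":[0,0,0]}]'; python3 -c "
from h import *
s=ctrl.read_state();print(84-(s['eef_pos'][2]-46.6),s['torque'])"
```

```text
clock: 13.05
eef_pos: [505.8, 166.8, 106.3]
tool_rot: [3.13, 0.002, 1.613]
force: [1.4, -0.3, -0.4]
width: 9.2
24.25159804317955 [-0.07088849 -0.49764292 -0.01702638]
```

```bash
python3 -m creep '[{"hand":0,"travel":[0,0.05,0.2],"angular":[0,0,0]},{"hand":0,"travel":[0,-0.15,0.3],"angular":[0,0,0]},{"hand":0,"travel":[0,-0.15,0.4],"angular":[0,0,0]},{"hand":0,"travel":[0,0.05,0.5],"angular":[0,0,0]},{"hand":0,"travel":[0,0.05,0.55],"angular":[0,0,0]},{"hand":0,"travel":[0,-0.15,0.6],"angular":[0,0,0]},{"hand":0,"travel":[0,-0.15,0.7],"angular":[0,0,0]},{"hand":0,"travel":[0,0.05,0.75],"angular":[0,0,0]},{"hand":0,"travel":[0,0.05,0.8],"angular":[0,0,0]},{"hand":0,"travel":[0,-0.05,0.9],"angular":[0,0,0]},{"hand":0,"travel":[0,-0.05,1.0],"angular":[0,0,0]},{"hand":0,"travel":[0,-0.05,1.1],"angular":[0,0,0]},{"hand":0,"travel":[0,-0.05,1.1],"angular":[0,0,0]}]'; python3 -c "
from h import *
s=ctrl.read_state();print(84-(s['eef_pos'][2]-46.6),s['torque'])
im=ctrl.get_image('wrist');np.save('w7.npy',im,allow_pickle=True);save(im,'w7.png',(220,190,420,340),4)
for t in ['key_head','key','key_shoulder']:print(t,[(d['at'],d['confidence']) for d in ctrl.spot_point('wrist',t)[:1]])"
```

```text
clock: 14.35
eef_pos: [505.4, 166.7, 98.2]
tool_rot: [3.13, 0.002, 1.612]
force: [-5.2, -2.1, 31.7]
width: 9.3
32.35398465141646 [-0.48073769  1.45851953 -0.03091695]
key_head [([504.3, 165.3, 114.2], 0.6)]
key [([501.7, 168.0, 51.5], 0.75)]
key_shoulder [([500.8, 167.3, 85.8], 0.85)]
```

View pics/w7.png

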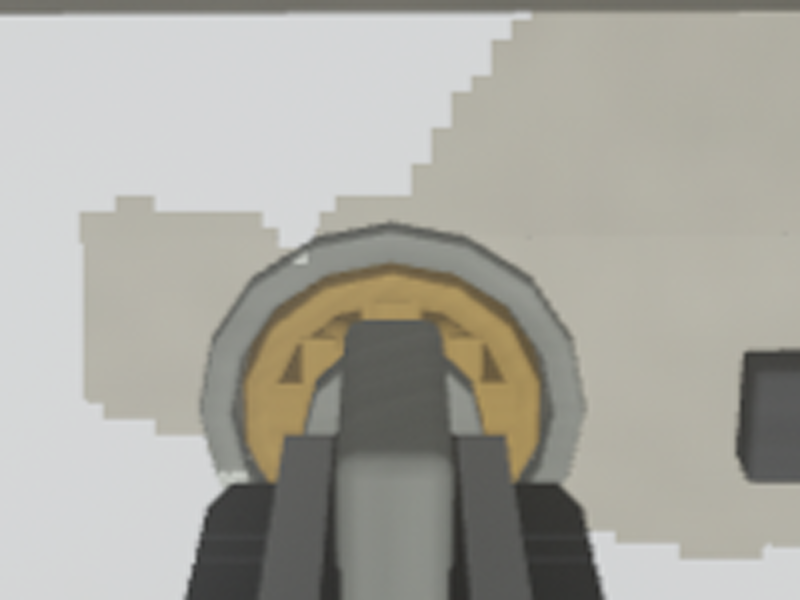

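The shoulder is on the plug face (depth 32.35 mm of 32, 31.7 N reaction), and the head is unchanged in the grip. The next call starts from the measured pose, which relieves the push. Now I turn clockwise about the key's axis.

```bash
python3 -m creep '[{"hand":0,"travel":[0,0,0.02],"angular":[0,0,0]},{"hand":0,"travel":[-0.03,0,0.02],"angular":[0,0,6]},{"hand":0,"travel":[-0.05,-0.01,0.02],"angular":[0,0,12]},{"hand":0,"travel":[-0.08,-0.01,0.02],"angular":[0,0,18]},{"hand":0,"travel":[-0.11,-0.02,0.02],"angular":[0,0,24]},{"hand":0,"travel":[-0.13,-0.03,0.02],"angular":[0,0,30]},{"hand":0,"travel":[-0.15,-0.05,0.02],"angular":[0,0,36]},{"hand":0,"travel":[-0.17,-0.07,0.02],"angular":[0,0,42]},{"hand":0,"travel":[-0.19,-0.09,0.02],"angular":[0,0,48]},{"hand":0,"travel":[-0.21,-0.11,0.02],"angular":[0,0,54]},{"hand":0,"travel":[-0.21,-0.11,0.02],"angular":[0,0,54]}]'; python3 -c "
from h import *
s=ctrl.read_state();print(s['torque'],s['eef_pos'])"
```

```text
clock: 15.65
eef_pos: [503.7, 163.0, 98.4]
tool_rot: [3.132, -0.007, 0.667]
force: [-1.7, -3.7, 11.4]
width: 9.0
[-0.90442175  0.4509555   0.07132508] [503.7402457  163.02176167  98.44937722]
```

```bash
python3 -m creep '[{"hand":0,"travel":[-0.04,0,0.02],"angular":[0,0,6]},{"hand":0,"travel":[-0.08,-0.01,0.02],"angular":[0,0,12]},{"hand":0,"travel":[-0.12,-0.02,0.02],"angular":[0,0,18]},{"hand":0,"travel":[-0.16,-0.03,0.02],"angular":[0,0,24]},{"hand":0,"travel":[-0.2,-0.05,0.02],"angular":[0,0,30]},{"hand":0,"travel":[-0.24,-0.08,0.02],"angular":[0,0,36]},{"hand":0,"travel":[-0.27,-0.1,0.02],"angular":[0,0,42]},{"hand":0,"travel":[-0.29,-0.13,0.02],"angular":[0,0,47]},{"hand":0,"travel":[-0.29,-0.13,0.02],"angular":[0,0,47]},{"hand":0,"travel":[-0.29,-0.13,0.02],"angular":[0,0,47]}]'
python3 - <<'E'
from h import *
s=ctrl.read_state();print(s['torque'],s['eef_pos'],s['qpos'])
im=ctrl.get_image('wrist');np.save('w8.npy',im,allow_pickle=True)
sc=ctrl.get_image('top');w1=np.load('w1.npy',allow_pickle=True).item()
a=cv2.resize(im['frame'],(533,400));c=proj(sc,[500,200,84]).astype(int)
b=cv2.resize(sc['frame'][c[1]-40:c[1]+40,c[0]-27:c[0]+26],(267,400),interpolation=cv2.INTER_CUBIC)
cv2.imwrite('pics/w8.png',np.hstack([a,b])[:,:,::-1])
E
```

```text
clock: 16.65
eef_pos: [500.3, 161.8, 98.5]
tool_rot: [3.139, -0.01, -0.153]
force: [-1.5, -1.1, 8.7]
width: 9.2
[-0.35029393  0.39644689  0.12120447] [500.25647085 161.79626208  98.47338425] [-0.68517561  0.70207013  0.48444797  1.99775062 -0.57759371  0.56963724
  0.04308726]
```

View pics/w8.png

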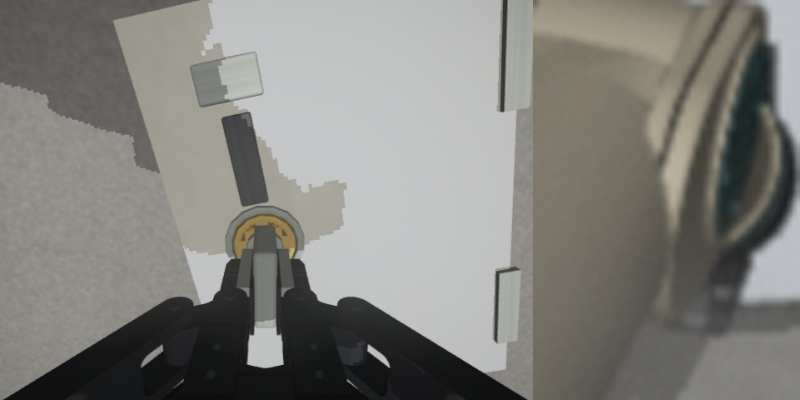

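The view shows the bolt drawn clear of the keeper, with a gap around (233,108), and the key in the plug turned about 101°. I measure the bolt's travel against the keeper numerically.

Run:
```python
from h import *
L=lambda n:np.load(n,allow_pickle=True).item()
w1,w8=L('w1.npy'),L('w8.npy');k=640/533
A=onz(w1,(364,262),90);K1=onz(w1,(433,260),90)
B=onz(w8,(255*k,204*k),90);K8=onz(w8,(223*k,57*k),90)
n=lambda v:np.linalg.norm(v[:2])
print(A,K1,n(A-K1));print(B,K8,n(B-K8));print('bolt travel',n(B-K8)-n(A-K1))
# brass plug spoke marks: crop for angle
f=w8['frame'];c=proj(w8,[501.9,167.3,84]);print(c)
x,y=int(c[0]),int(c[1]);cv2.imwrite('pics/p8.png',cv2.resize(np.hstack([f[y-50:y+50,x-60:x+60]]),None,fx=6,fy=6,interpolation=cv2.INTER_CUBIC)[:,:,::-1])
```

```text
[498.44041976 206.73601189  90.        ] [496.64846007 261.74237049  90.        ] 55.03553947678056
[500.83545616 192.36022517  90.        ] [497.96691433 261.50268512  90.        ] 69.20193855705192
bolt travel 14.166399080271354
[317.68055298 292.1765266 ]
```

Bolt travel measures 14.2 mm, and 14 mm is a quarter turn. The key turned 101° with at most 9.7° lag, so the plug is past 90°. One last check, then I hand in.

Run:
```python
from h import *
for t in ['wash_bottle','spare_key','tape_roll','slide_tray']:
    ctrl.get_image('scene');print(t,[np.round(d['at']).tolist() for d in ctrl.spot_point('scene',t)[:1]])
s=ctrl.read_state();print({k:np.round(s[k],3).tolist() for k in ['clock','eef_pos','tool_rot','force','torque','width']})
print(ctrl.finish_job())
```

```text
wash_bottle [[633.0, -445.0, -0.0]]
spare_key [[611.0, -279.0, 8.0]]
tape_roll [[820.0, 22.0, -1.0]]
slide_tray [[582.0, 496.0, -1.0]]
{'clock': 17.15, 'eef_pos': [500.257, 161.812, 98.464], 'tool_rot': [3.14, -0.01, -0.153], 'force': [-1.926, -0.77, 8.403], 'torque': [-0.344, 0.401, 0.092], 'width': 9.197}
the job is handed in; nothing more can be done
None
```

I took the square-head key from the stand, wiggled it fully home in the lock and turned it about 101° clockwise. I handed in at 17.2 s with the key still gripped and held turned.

**Last checks:**
- **Seating:** the blade measured 32.35 mm deep against 32 mm. The push when the shoulder touched the plug face was about 32 N, which I then eased to about 8 N.
- **Latch:** the bolt measured 14.2 mm drawn back, against 14 mm at a quarter turn. With the largest stated lag (9.7°), that puts the plug at just over 90°.
- **Holding:** pose and grip were steady at hand-in, with the gripper at 9.2 mm on the key and about 0.1 N m against the spring.
- **Other things:** the bottle, tape roll, tray and knob key were all where they started, to within about 2 mm.

**What disagreed:**
- **Grasp offset:** when the gripper closed, the tool settled about 4.6 mm high and 3 mm off along x, so the key sat off-centre in the hand. I allowed for this in the insertion and the turn, and the turn showed the offset was nearer 4 mm than the 2.6 mm I had measured.
- **Plug angle:** I could not view a close-up of the plug because the picture limit was reached. The angle rests on the bolt travel, the tool turn and the torque.

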